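# Draw a dropped bracket from behind the pedal case's guard with a hooked rod

### The job

A steel angle bracket has slipped under the barred guard in the pedal case. With the hooked rod, reach in over the bracket's upright flange, draw the bracket out and pull it gently but firmly home against the rubber rail inside the case's front wall, keeping a light steady pull for about a second so that its flange lies flush and square along the rail, never hauling hard on the bracket or the rail. Then unhook and stand the rod back on the bench outside the case, touching the bracket with nothing but the rod, not knocking the guard, and leaving all other things where they are.

Things in the scene. Friction and masses are not known exactly. Their poses are not given: they have to be found in the camera images.
- rod_handle (a point): Centre of the hooked rod's black upright handle: 36 along x, 18 along y, 60 tall; the point is 30 above the handle's foot, z up. Grip it across y. About 160 g in all. It stands on the bench on the handle's foot and on the tip of its hook
- hook_rod: Hooked rod; origin at the foot of the handle. A round steel rod, 8 across, runs level along +x, its axis 36 above the foot, then turns straight down into a finger 8 across whose round tip is level with the foot. The rod is telescopic and stiff, it does not slip in use: handle centre to finger centre is 220 give or take 10, different each time and not measured, so contacts must be felt
- case: Aluminium pedal case, fixed: shallow tray 280 along x, 420 along y; origin under its centre. Floor top 6 above the bench; walls 6 thick, 34 high above the bench. Its front wall is at x -140 to -134; the deep lid stands open, about 300 high, on its +x edge. A 20 high divider at y = -62 parts the pedal's side (y below) from the bracket's side
- guard: Barred aluminium guard, fixed in the case: a roof of bars on posts, open towards -x; axes as the case's, origin at the case's underside level in the middle of the guard's width. Roof over x -45 to 125, y -125 to 125; its underside is 86 above the bench. Side posts and rails lie at y beyond +-117. Between the front wall and x = -45 the case is open above
- stop_face (a point): Foot of the inner face of the dark rubber rail that is fixed along the inside of the front wall, at the middle of its 240 length (length along y); the face is upright, 14 high, rigid, and looks along +x (into the case, towards the guard). The point lies on the case floor, 6 above the bench. A pull of about 5 to 8 N seats the bracket squarely against it; 18 N or more on the rail or on the bracket is too much
- bracket: Loose steel angle bracket, about 95 g, lying flat on the case floor: base plate 60 along y, 4 thick, x from -16 to 20; upright flange along the whole 60 at x -20 to -16, 18 tall, which is its front and faces roughly to the rail. Origin on its underside, 20 behind the flange's front face. It starts under the guard. Home, its origin is 20 from the rail's face. It slides with little force (under 1 N), turning freely
- pedal: Red effect pedal, 120 x 68 x 52, loose inside the case beside the barred guard; origin under its centre; to be left alone
- slide: Glass slide, upright tube 29 across, 65 tall, loose; origin under its centre; to be left alone
- hex_keys: Steel folding hex key set, 100 x 30 x 26, loose on the bench; origin under its centre; to be left alone
- pick_holder: Black plastic pick holder, 55 x 40 x 42, loose on the bench; origin under its centre; to be left alone
- screw_jar: Small glass jar with a steel cap, 48 across, 55 tall, loose on the bench; origin under its centre; to be left alone
- tin: Flat steel tin, 48 across, 22 tall, loose inside the case in front of the pedal; origin under its centre; to be left alone
- stop_rail: The same rubber rail as a body, 12 thick, 240 long, 14 high; its origin and axes are those of the point on its face
Mind the look-alikes: they are no part of the job. What is shaped like the bracket but purple is not meant.

How it is judged:
By the outcome, as a careful person would: the job done as asked, in the order asked, and still so for the second after the job is handed in, with the robot touching nothing.
It also fails if it takes over 54 s, if anything falls off the work surface, if the arm or the gripper's body presses on something with over 40 N, if the wrist force passes 120 N, or if a joint passes its speed limit or range.

### The arm

A 7-joint arm with a two-finger parallel gripper is mounted at the origin on the work surface. World frame = base frame: x ahead of the robot, y to its left, z up, the work surface at z = 0. Lengths are in m, angles in rad, forces in N, time in s.
With the tool pointing down it reaches from about 0.4 to 0.85 m from the base axis. Payload 6.9 kg.
Tool frame: the origin (TCP) lies midway between the tips of the shut fingers; the grasp point (between the pads) lies 19 mm behind it; z points along the fingers, y is the line along which they close (so a half turn about z gives the same grasp; the last joint's range is limited). The gripper opens to 85 mm and grips with 20 to 120 N. Pads are 22 mm wide; open, the fingers measure 114 mm over their backs; the gripper's body (76 mm by 85 mm) begins 54 mm behind the grasp point. The pads swing forward as they close: fully open they stand 13 mm farther back than shut.
Start: joints at [-1.089, 0.507, -0.238, 1.5, 0.126, 1.149, -0.155], TCP at [0.23, 0.581, 0.231] pointing down, gripper open.
Joint ranges: [-3.08, 3.08], [-0.24, 2.05], [-1.43, 1.35], [0, 2.5], [-1.52, 4.66], [0.17, 1.96], [-2.89, 2.89]. Speed limits (rad/s): [2.39, 2.39, 3.14, 3.14, 3.14, 3.14, 3.14].

### API

Orientations are given as [roll, pitch, yaw] about the fixed x, y, z axes, in that order (R = Rz(yaw) Ry(pitch) Rx(roll)).
In Python, from workcell import bot gives the robot as it stands.
- The arm moves only by the shell command python3 -m pendant 'ROWS' [OPENING] [FORCE]. ROWS is JSON, a list of rows, each an object with "offset": the shift along the tool's x, y, z scaled (see below), a list of three; "rot": the turn, a rotation vector about the tool's x, y, z scaled (see below), a list of three. A call has 1 to 8 rows; each row shifts and turns the commanded pose from where the row before left it, along the tool's axes as they then stand; what a row does not reach is not made up. The controller multiplies each number of a shift by 0.05 m and each number of a turn by 0.12 rad. A row lasts 1/8 s, in which the tool goes at most 62.5 mm and 10.7 degrees, less where a joint would pass 70% of its speed; a pose out of reach is approached as far as the arm can. A call with a number of a shift or a turn outside -1 to 1 is refused whole. A call with a gripper value outside its range is refused whole. OPENING is the gripper command: -1 is shut, 1 is fully open, values between are in proportion, set as the call begins (- or left out, the last holds). The fingers move at their own pace and stop on an object; FORCE is the grip in N (left out, the last holds). Time passes only in rows, so rows that do not move let the fingers close. It gives the time, the measured TCP pose, the force, the opening and the grip force at its end, in the units of the state.
- bot.state(): the state, without advancing time (a new reading comes with each control period).
- bot.get_image(name): name is "side" or "top" or "wrist"; returns a dict with "pixels" (420x560x3 uint8, red, green, blue), "mtx" (3x3 intrinsics, pixels), "R" (3x3) and "t" (3): a world point X has camera coordinates R X + t. Camera axes: x right, y down, z forward; pixel columns grow to the right and rows downward; lengths in m; the calibration is good to about 2 mm. A picture is of the moment at which its call begins. There is no depth.
- bot.sign_off(): hands the job in; it is judged then, once.
Trained networks look in a picture, given as the dict that the camera call returned (one of the last four; its "shot" number tells which), for a name from the list of things; names that differ only in an ending like _2 or _b are one class to them, and where a whole thing is asked for, a point or a joint stands for the part that bears it (a point fixed in the world has none). Each returns a list of dicts, best first, with "p" (0 to 1); they miss things now and then, are a little off and sometimes report something else, mostly with a low value. They report only what shows in the picture. A call takes as long as a camera call. They do not tell look-alikes from the thing itself.
- bot.recognise(picture, thing): "location" ([column, row] as shares, 0 to 1, of the picture: columns of its width, rows of its height, amid what is visible of it).
The state is a dict: "t": time; "joint_positions": joint angles; "joint_velocities": joint speeds; "joint_torque": joint torques, N m; "ee_pos": TCP position; "ee_rot": TCP orientation; "ft_force": force on the tool from outside, world axes, zero at the start; "ft_torque": the same for the moment, N m; "finger_gap": opening from 0.0 (shut) to 1.0 (fully open); "gripper_force": force on a finger pad.
Only numpy, scipy, OpenCV 4.12 (cv2) and the standard library are available. Lean on these libraries where they do the work, as an engineer would, in place of code of your own. Each camera call takes 0.05 s, during which the arm holds its last target. There are 200 camera calls.

## Working session

There is one attempt and no reset: what is moved stays moved. The work goes in short steps, Python scripts to look and compute and a shell command to move; the robot and the scene stay as the last step left them, time stands still between calls to the robot, and variables do not carry over. Pictures are saved under pics/ and viewed, at most 10 in all, crops included, and the job is handed in when it is done.

```bash
mkdir -p pics; ls
cat > h.py <<'E'
from workcell import bot
import cv2, numpy as np
def save(im,name): cv2.imwrite('pics/'+name, im['pixels'][:,:,::-1])
def ray(im,px):
    R=np.array(im['R']);t=np.array(im['t']);d=R.T@np.linalg.inv(im['mtx'])@np.array([px[0],px[1],1.]);return -R.T@t,d
def onz(im,px,z):
    c,d=ray(im,px);return c+d*(z-c[2])/d[2]
def proj(im,X):
    p=im['mtx']@(np.array(im['R'])@np.array(X)+np.array(im['t']));return p[:2]/p[2]
def tri(ims,pxs):
    A=0;b=0
    for im,p in zip(ims,pxs):
        c,d=ray(im,p);d=d/np.linalg.norm(d);M=np.eye(3)-np.outer(d,d);A=A+M;b=b+M@c
    return np.linalg.solve(A,b)
E
python3 - <<'E'
from h import *
s=bot.state();print({k:np.round(v,3).tolist() for k,v in s.items()})
for n in ['top','side']:
    im=bot.get_image(n);save(im,n+'0.png')
    print(n,(-np.array(im['R']).T@im['t']).round(3))
    for th in ['rod_handle','hook_rod','case','guard','stop_face','stop_rail','bracket','pedal','tin','slide','hex_keys','pick_holder','screw_jar']:
        r=bot.recognise(im,th)
        print(th,[(round(q['p'],2),[round(q['location'][0]*560),round(q['location'][1]*420)]) for q in r[:3]])
E
```

```text
pics
{'t': 0.0, 'joint_positions': [-1.088, 0.508, -0.238, 1.501, 0.126, 1.149, -0.155], 'joint_velocities': [0.001, 0.003, 0.001, -0.001, 0.0, 0.0, -0.001], 'joint_torque': [-0.001, -62.061, -2.187, -24.966, 0.013, 0.012, -0.0], 'ee_pos': [0.23, 0.581, 0.23], 'ee_rot': [-3.14, 0.0, 2.765], 'ft_force': [-0.114, -1.209, 0.089], 'ft_torque': [-0.014, -0.033, -0.023], 'gripper_force': 0.0, 'finger_gap': 0.999}
top [0.438 0.148 0.967]
rod_handle [(0.66, [194, 248])]
hook_rod [(0.82, [195, 248])]
case [(0.59, [466, 225])]
guard [(0.64, [420, 185])]
stop_face [(0.87, [342, 201])]
stop_rail [(0.58, [342, 194])]
bracket [(0.92, [390, 115]), (0.72, [254, 148]), (0.72, [340, 203])]
pedal [(0.65, [405, 284])]
tin [(0.84, [359, 271])]
slide [(0.75, [306, 134])]
hex_keys [(0.72, [251, 144])]
pick_holder []
screw_jar [(0.44, [307, 133])]
side [ 0.241 -0.705  0.892]
rod_handle [(0.79, [228, 172]), (0.19, [180, 195])]
hook_rod [(0.57, [233, 172])]
case [(0.75, [345, 321])]
guard [(0.61, [353, 279]), (0.15, [343, 189])]
stop_face [(0.68, [327, 261]), (0.59, [342, 322])]
stop_rail [(0.64, [323, 262])]
bracket [(0.88, [280, 240]), (0.76, [418, 253]), (0.59, [239, 243])]
pedal [(0.93, [255, 303])]
tin [(0.63, [264, 290])]
slide [(0.53, [369, 212])]
hex_keys [(0.92, [341, 193])]
pick_holder [(0.83, [176, 193]), (0.52, [257, 305])]
screw_jar [(0.78, [254, 147])]
```

View pics/top0.png

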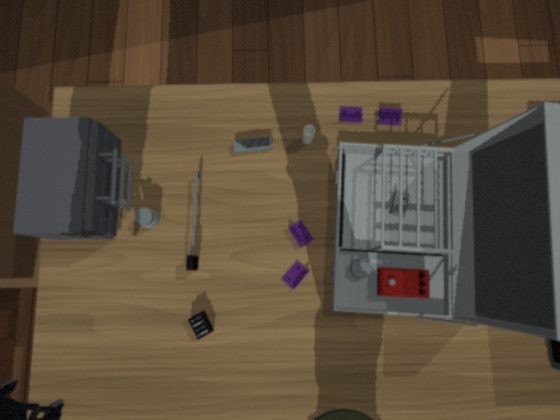

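View pics/side0.png

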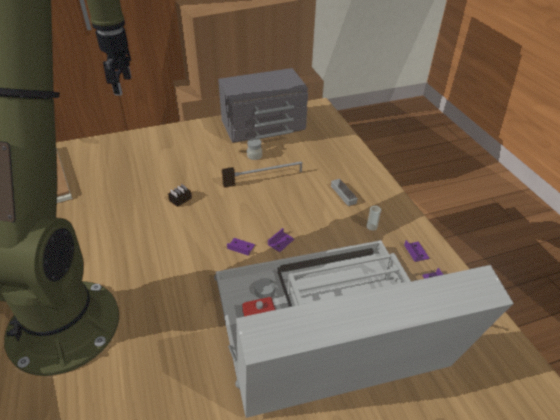

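Top view: up is world +x and left is +y. The rod handle is at (192,262) with its hook at (197,160). The case's front wall is at col ~338, with the guard at cols 372–450. Bracket-shaped candidates: purple at (350,114), (390,116), (301,234), (295,274), and a grey one under the bars near (400,200). By the description the grey one is meant. I'll check it in a close crop.

Run:
```python
from h import *
im=bot.get_image('top');p=im['pixels']
a=cv2.resize(p[130:330,325:465],None,fx=4,fy=4,interpolation=cv2.INTER_CUBIC)[:600]
a=np.clip(a.astype(float)*1.5,0,255).astype(np.uint8)
cv2.imwrite('pics/c1.png',a[:600,:,::-1])
print(np.linalg.norm(np.array(im['mtx'])[0,0]))
f=lambda n,px,z:print(n,onz(im,px,z).round(4))
f('handle top',(192,262),.06);f('hook',(197,160),.04)
f('wall TL',(339,143),.034);f('wall BL',(335,312),.034);f('br',(400,200),.012);f('tin',(359,271),.02)
f('slide',(308,134),.03);f('p1',(301,234),.01);f('p2',(295,274),.01)
```

```text
379.8968011701798
handle top [0.4644 0.3511 0.06  ]
hook [0.7205 0.348  0.04  ]
wall TL [ 0.761  -0.0139  0.034 ]
wall BL [0.3413 0.0139 0.034 ]
br [ 0.6139 -0.1669  0.012 ]
tin [ 0.4367 -0.0512  0.02  ]
slide [0.7881 0.0644 0.03  ]
p1 [0.5313 0.0883 0.01  ]
p2 [0.432  0.1059 0.01  ]
```

View pics/c1.png

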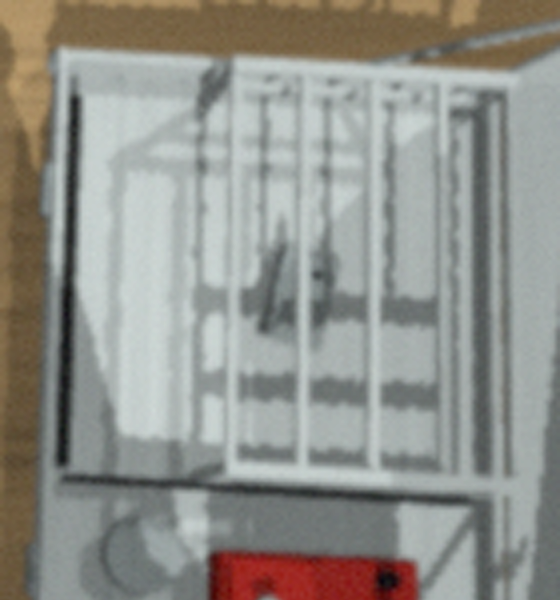

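The crop confirms one grey bracket under the bars, with its flange edge from about (262,328) to (285,235) in the crop, i.e. full-image (390–396, 189–212). It is slightly turned. The purple look-alikes are all outside the case. Setting out for the rod.

```bash
python3 -m pendant '[{"offset":[0,0,0],"rot":[0,0,-1]},{"offset":[0,0,0],"rot":[0,0,-1]},{"offset":[0,0,0],"rot":[0,0,-1]},{"offset":[0,0,0],"rot":[0,0,-0.14]},{"offset":[-0.78,-0.77,0],"rot":[0,0,0]},{"offset":[-0.78,-0.77,0],"rot":[0,0,0]},{"offset":[-0.78,-0.77,0],"rot":[0,0,0]},{"offset":[-0.78,-0.77,0],"rot":[0,0,0]}]' 1 40
python3 -m pendant '[{"offset":[-0.78,-0.77,0],"rot":[0,0,0]},{"offset":[-0.78,-0.77,0],"rot":[0,0,0]},{"offset":[0,0,0],"rot":[0,0,0]},{"offset":[0,0,0],"rot":[0,0,0]}]'
python3 - <<'E'
from h import *
s=bot.state();print(s['ee_pos'],s['ee_rot'],s['ft_force'],s['joint_positions'])
w=bot.get_image('wrist');save(w,'w1.png')
t=bot.get_image('top')
a=w['pixels'];b=cv2.resize(t['pixels'][150:280,160:230],None,fx=3.2,fy=3.2,interpolation=cv2.INTER_CUBIC)
cv2.imwrite('pics/w1.png',np.hstack([a,np.clip(cv2.resize(b,(226,420))*1.3,0,255).astype(np.uint8)])[:,:,::-1])
print('cam',(-np.array(w['R']).T@w['t']).round(3))
print('handle pred',proj(w,[.4644,.3511,.06]),'corners z0',[onz(w,q,0).round(3) for q in [(0,0),(560,0),(0,420),(560,420)]])
E
```

```text
t: 2.45
ee_pos: [0.3871, 0.4259, 0.2315]
ee_rot: [3.141, 0.0, 3.139]
ft_force: [0.9, -0.0, -0.5]
finger_gap: 1.004
gripper_force: 0.0
t: 2.95
ee_pos: [0.4636, 0.3506, 0.2313]
ee_rot: [3.141, -0.001, 3.14]
ft_force: [-0.6, 0.3, -0.2]
finger_gap: 1.003
gripper_force: 0.0
[0.46356026 0.3505527  0.2313058 ] [ 3.14097556e+00 -5.42349046e-04  3.13997248e+00] [-0.6269012   0.30819301 -0.191704  ] [-0.49312873  0.44338864 -0.29968131  1.61931415  0.14164379  1.10034329
  0.73932096]
cam [0.383 0.352 0.374]
handle pred [280.66950688 186.39448252] corners z0 [array([0.278, 0.057, 0.   ]), array([0.278, 0.645, 0.   ]), array([ 0.879, -0.116,  0.   ]), array([0.881, 0.815, 0.   ])]
```

View pics/w1.png

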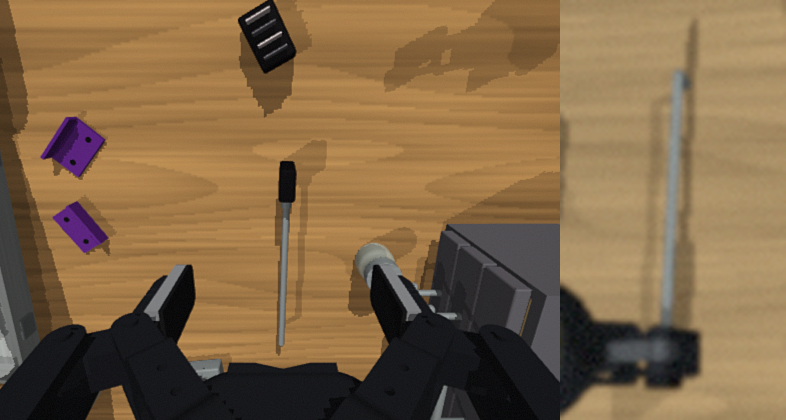

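The wrist picture shows the black handle at (287,162–203), with the rod running to its end at (281,346). Nothing stands near the handle, and the jar at (372,258) is clear of the fingers.

Run:
```python
from h import *
w=bot.get_image('wrist')
p=w['pixels'].astype(int)
m=(p.sum(2)<110)&(np.arange(560)[None]>265)&(np.arange(560)[None]<310);m[:150]=0;m[212:]=0
ys,xs=np.nonzero(m);print(xs.min(),xs.max(),ys.min(),ys.max())
for r in range(158,210,4):
    q=np.nonzero(m[r])[0]; print(r,q.min() if len(q) else 0,q.max() if len(q) else 0,end='; ')
print()
print('near foot',onz(w,(287,ys.min()),0),'far top',onz(w,(288,ys.max()),.06))
for r in [196,200,203]: 
    q=np.nonzero(m[r])[0]
    if len(q): print(r,onz(w,(q.min(),r),.06),onz(w,(q.max()+1,r),.06))
print('rod near',onz(w,(287,210),.04),'end',onz(w,(281,346),.04), onz(w,(281,346),.036))
for r in [220,260,300,340]:
    print(r,p[r,270:300].sum(1).tolist())
```

```text
278 294 162 202
158 0 0; 162 280 291; 166 279 293; 170 279 293; 174 279 294; 178 279 294; 182 278 293; 186 278 293; 190 278 293; 194 278 293; 198 278 293; 202 279 292; 206 0 0; 
near foot [0.44829865 0.35967375 0.        ] far top [0.48080921 0.36002017 0.06      ]
196 [0.47413845 0.34931455 0.06      ] [0.47409988 0.36635256 0.06      ]
200 [0.47859207 0.34930726 0.06      ] [0.4785537  0.36641781 0.06      ]
rod near [0.49671711 0.35939146 0.04      ] end [0.69031203 0.35276723 0.04      ] [0.69400023 0.35276283 0.036     ]
220 [388, 386, 388, 354, 244, 236, 239, 241, 240, 239, 232, 255, 364, 415, 383, 276, 242, 189, 260, 392, 388, 381, 386, 383, 381, 380, 381, 379, 369, 316]
260 [350, 353, 365, 354, 358, 357, 362, 367, 335, 236, 291, 387, 411, 393, 370, 309, 284, 356, 359, 358, 353, 359, 354, 357, 358, 355, 345, 297, 299, 293]
300 [355, 358, 352, 355, 360, 359, 305, 222, 237, 346, 393, 393, 380, 333, 292, 360, 362, 362, 352, 359, 356, 359, 358, 353, 299, 296, 296, 298, 302, 298]
340 [371, 373, 376, 375, 351, 226, 220, 263, 370, 404, 385, 355, 304, 322, 369, 367, 363, 358, 366, 362, 359, 364, 365, 362, 365, 365, 354, 356, 354, 360]
```

```bash
python3 -m pendant '[{"offset":[-0.02,0.15,0.5],"rot":[0,0,0.25]},{"offset":[0,0,1],"rot":[0,0,0]},{"offset":[0,0,1],"rot":[0,0,0]},{"offset":[0,0,1],"rot":[0,0,0]},{"offset":[0,0,0.6],"rot":[0,0,0]},{"offset":[0,0,0.26],"rot":[0,0,0]},{"offset":[0,0,0],"rot":[0,0,0]}]' 
python3 -m pendant '[{"offset":[0,0,0],"rot":[0,0,0]},{"offset":[0,0,0],"rot":[0,0,0]},{"offset":[0,0,0],"rot":[0,0,0]},{"offset":[0,0,0],"rot":[0,0,0]},{"offset":[0,0,0],"rot":[0,0,0]},{"offset":[0,0,0],"rot":[0,0,0]}]' -1 60
```

```text
t: 3.98
ee_pos: [0.4644, 0.3583, 0.0131]
ee_rot: [-3.141, -0.001, 3.113]
ft_force: [-0.1, 0.9, 0.5]
finger_gap: 0.999
gripper_force: 0.0
t: 4.72
ee_pos: [0.4653, 0.3577, 0.0139]
ee_rot: [3.141, 0.001, 3.111]
ft_force: [-0.8, -0.3, 6.3]
finger_gap: 0.203
gripper_force: 58.9
```

Gripped. Now working out the geometry from the saved top view.

```bash
python3 -m pendant '[{"offset":[0,0,-0.5],"rot":[0,0,0]},{"offset":[0,0,-1],"rot":[0,0,0]},{"offset":[0,0,-1],"rot":[0,0,0]},{"offset":[0,0,-0.5],"rot":[0,0,0]},{"offset":[0,0,0],"rot":[0,0,0]}]'
python3 - <<'E'
from h import *
im=bot.get_image('top');bot_im=im
im2=cv2.imread('pics/top0.png')
f=lambda u,v,z:onz(im,(325+u/4,130+v/4),z)[:2]
a=f(262,328,.024);b=f(285,235,.024);print('flange',a,b,np.linalg.norm(a-b),np.degrees(np.arctan2(*(b-a)[::-1])))
r1=f(79,95,.02);r2=f(69,465,.02);print('rail face',r1,r2,np.linalg.norm(r1-r2),np.degrees(np.arctan2(*(r1-r2)[::-1])))
g1=f(232,60,.09);g2=f(228,470,.09);print('guard front',g1,g2,np.degrees(np.arctan2(*(g1-g2)[::-1])))
c=im2[185:217,385:412].sum(2)
np.set_printoptions(linewidth=250);print(c)
print(im2[160:245:14,336:352].sum(2))
save(im,'t2.png')
E
```

```text
t: 5.35
ee_pos: [0.4657, 0.3582, 0.1649]
ee_rot: [3.139, 0.003, 3.111]
ft_force: [0.9, -0.1, -1.9]
finger_gap: 0.202
gripper_force: 58.7
flange [ 0.58148161 -0.13701423] [ 0.64088016 -0.15550099] 0.062208907437103535 -17.2878401527806
rail face [ 0.73660545 -0.0299065 ] [ 0.49806495 -0.01273491] 0.23915776178990106 -4.117393271103117
guard front [ 0.73473259 -0.10974251] [ 0.48916866 -0.09213093] -4.102167722713779
[[366 352 368 393 368 319 334 389 394 352 317 339 380 361 338 385 400 375 367 388 374 305 289 341 353 351 348]
 [369 361 375 392 370 323 339 389 375 323 302 328 376 364 342 377 399 377 373 384 367 294 283 334 356 351 345]
 [366 360 378 396 374 318 335 387 379 314 293 334 376 362 336 382 389 375 371 380 346 275 279 331 353 348 351]
 [368 356 369 390 371 320 328 385 369 313 291 329 369 362 339 382 390 369 358 362 323 263 273 332 350 347 347]
 [364 352 369 386 370 319 341 369 353 313 288 315 358 354 333 383 399 364 349 338 296 254 271 333 351 350 347]
 [364 350 366 380 358 313 328 362 325 282 262 282 322 326 325 381 389 369 348 317 266 235 272 337 353 352 350]
 [364 355 367 3
[... 2641 characters left out ...]
52 343]
 [363 355 351 351 354 352 347 332 320 316 308 298 296 285 314 375 374 318 278 283 306 338 353 350 354 348 344]
 [362 356 347 356 349 352 353 347 340 342 340 331 322 298 325 379 374 323 284 290 318 351 349 351 351 352 350]]
[[189 180 235 324 367 323 183  80 144 276 375 404 400 403 406 408]
 [248 293 312 372 351 230  96 103 220 345 389 406 411 412 412 410]
 [179 232 327 367 306 176  85 146 282 386 402 411 411 413 407 405]
 [195 232 273 257 172  75  58 182 312 391 408 403 407 411 406 399]
 [217 258 265 222 120  54  99 195 275 288 289 288 332 387 394 371]
 [232 273 256 153  72  65 147 229 284 289 281 288 284 281 276 247]
 [261 271 209 113  55  99 197 281 293 283 289 289 294 287 269 241]]
```

The numbers hold: flange length 62 mm, rail length 239 mm, case yaw −94.1°, guard front 80 mm behind the rail's face. The flange middle lies 125 mm behind the rail's face, turned about 13°. Now carrying the rod to in front of the case and turning it.

```bash
python3 -m pendant '[{"offset":[-0.69,-0.79,0],"rot":[0,0,0]},{"offset":[-0.69,-0.79,0],"rot":[0,0,0]},{"offset":[-0.69,-0.79,0],"rot":[0,0,0]},{"offset":[-0.69,-0.79,0],"rot":[0,0,0]},{"offset":[-0.7,-0.8,0],"rot":[0,0,0]},{"offset":[0,0,0],"rot":[0,0,0.96]},{"offset":[0,0,0],"rot":[0,0,0.96]},{"offset":[0,0,0],"rot":[0,0,0.96]}]' | head -3
python3 -m pendant '[{"offset":[0,0,0],"rot":[0,0,0.96]},{"offset":[0,0,0],"rot":[0,0,0.96]},{"offset":[0,0,0],"rot":[0,0,0.96]},{"offset":[0,0,0],"rot":[0,0,0.96]},{"offset":[0,0,0],"rot":[0,0,0.96]},{"offset":[0,0,0],"rot":[0,0,0.96]},{"offset":[0,0,0],"rot":[0,0,0.96]},{"offset":[0,0,0],"rot":[0,0,0.96]}]' | head -3
python3 -m pendant '[{"offset":[0,0,0],"rot":[0,0,0.96]},{"offset":[0,0,0],"rot":[0,0,0.96]},{"offset":[0,0,0],"rot":[0,0,0.95]},{"offset":[0,0,0],"rot":[0,0,0]},{"offset":[0,0,0],"rot":[0,0,0]}]'
python3 - <<'E'
from h import *
w=bot.get_image('wrist');t=bot.get_image('top')
b=t['pixels'][120:260,250:430]
cv2.imwrite('pics/a3.png',np.vstack([cv2.resize(w['pixels'],(400,300)),cv2.resize(b,(400,300),interpolation=cv2.INTER_CUBIC)])[:,:,::-1])
s=bot.state();e=s['ee_pos'];print(e,s['ft_force'],s['ft_torque'])
ex=np.array([-.0715,-.9974])
P=[*(e[:2]+.222*ex),e[2]-.0139+.04];print('finger pred px',proj(w,P),proj(t,P))
E
```

```text
t: 6.4
ee_pos: [0.6309, 0.154, 0.1604]
ee_rot: [-3.139, -0.003, 2.762]
t: 7.4
ee_pos: [0.6308, 0.1542, 0.1605]
ee_rot: [-3.137, 0.0, 1.84]
t: 8.02
ee_pos: [0.6314, 0.1544, 0.162]
ee_rot: [-3.14, 0.001, 1.502]
ft_force: [0.1, 0.1, -2.0]
finger_gap: 0.201
gripper_force: 58.8
[0.63172789 0.15443623 0.16265126] [ 0.12500647 -0.28906455 -2.240468  ] [0.14579503 0.0080995  0.00626173]
finger pred px [281.20265163 584.44310915] [378.98153692 184.15500264]
```

View pics/a3.png

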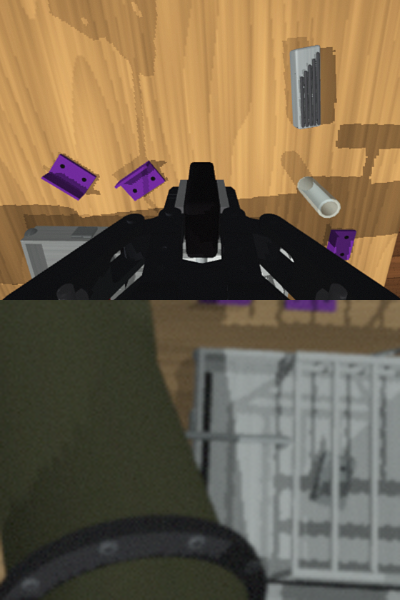

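The top view shows the rod over the front opening, with its end at about (380,184) as predicted, so the length ≈222 mm. Lowering to the entry height.

```bash
python3 -m pendant '[{"offset":[0,0.02,0.6],"rot":[0,0,0.02]},{"offset":[0,0,0.8],"rot":[0,0,0]},{"offset":[0,0,0.6],"rot":[0,0,0]},{"offset":[0,0,0.29],"rot":[0,0,0]},{"offset":[0,0,0],"rot":[0,0,0]},{"offset":[0,0,0],"rot":[0,0,0]}]'
python3 - <<'E'
from h import *
t=bot.get_image('side')
b=t['pixels'][180:330,220:420]
cv2.imwrite('pics/s4.png',cv2.resize(b,(800,600),interpolation=cv2.INTER_CUBIC)[:,:,::-1])
s=bot.state();print(s['ee_pos'],s['ft_force'],s['ft_torque'])
E
```

```text
t: 8.88
ee_pos: [0.6339, 0.1546, 0.0501]
ee_rot: [3.14, -0.001, 1.498]
ft_force: [0.4, -0.6, -1.2]
finger_gap: 0.206
gripper_force: 58.8
[0.63395666 0.15458861 0.05028298] [-0.17711695 -0.2908504  -1.52500269] [0.05560193 0.00196674 0.01294137]
```

View pics/s4.png

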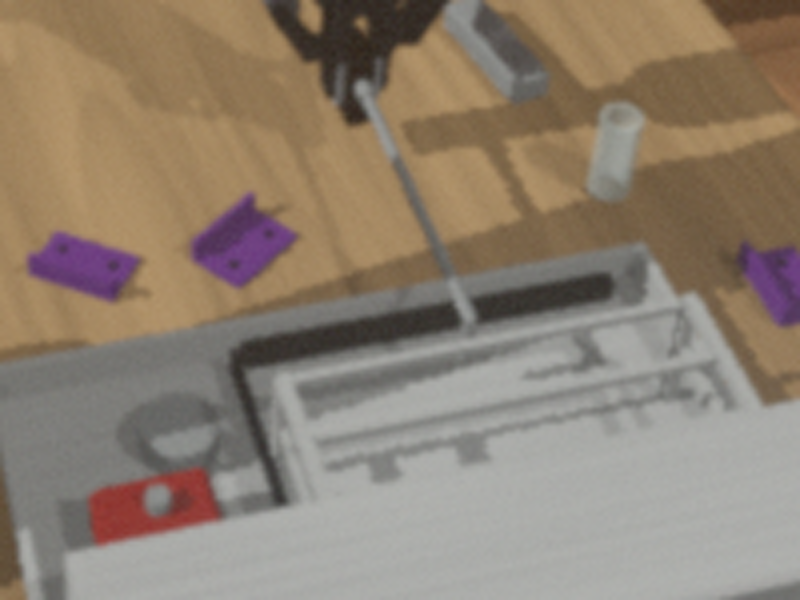

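The side view shows the finger at (468,320) in the crop, in the gap between the rail and the guard's front bar, and clear of both. Going in.

```bash
python3 -m pendant '[{"offset":[-0.3,0,0.04],"rot":[0,0,0]},{"offset":[-0.4,0,0],"rot":[0,0,0]},{"offset":[-0.4,0,0],"rot":[0,0,0]},{"offset":[-0.4,0,0],"rot":[0,0,0]},{"offset":[-0.33,0,0],"rot":[0,0,0]},{"offset":[-0.1,0,0],"rot":[0,0,0]},{"offset":[0,0,0],"rot":[0,0,0]},{"offset":[0,0,0],"rot":[0,0,0]}]'
python3 - <<'E'
from h import *
t=bot.get_image('top')
b=t['pixels'][140:260,325:465]
cv2.imwrite('pics/t5.png',cv2.resize(b,(700,600),interpolation=cv2.INTER_CUBIC)[:,:,::-1])
s=bot.state();e=s['ee_pos'];print(e,s['ft_force'],s['ft_torque'])
d=e[:2]-np.array([.6173,-.0213]);print('d finger',d@[-.0715,-.9974]+.222,'lat',d@[.9974,-.0715])
E
```

```text
t: 9.93
ee_pos: [0.6259, 0.0595, 0.0467]
ee_rot: [-3.141, -0.001, 1.499]
ft_force: [-0.4, -0.4, -2.6]
finger_gap: 0.207
gripper_force: 58.8
[0.62587366 0.0594706  0.04667752] [-0.48466917 -0.58211325 -1.58238552] [ 0.11092584  0.03552049 -0.01269855]
d finger 0.1408263916184206 lat 0.002776269444745979
```

View pics/t5.png

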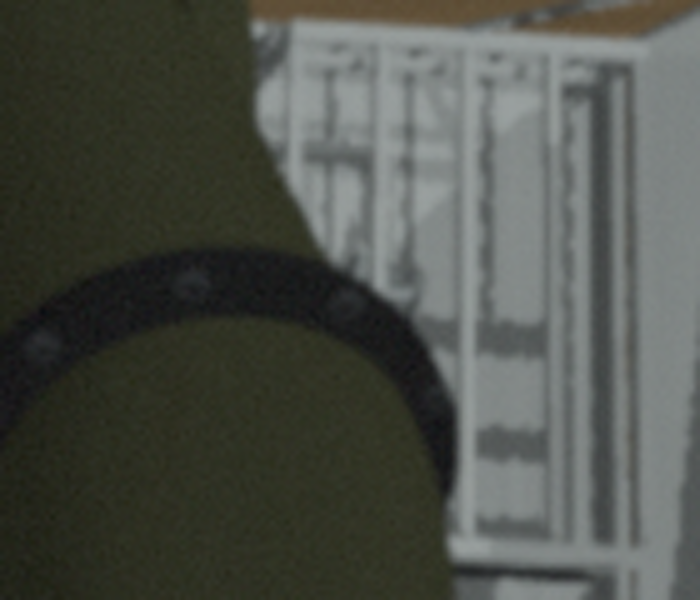

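The arm hides the spot in this view. The numbers put the finger 16 mm behind the flange, so I'll lower it by feel.

```bash
python3 -m pendant '[{"offset":[0,0,0.12],"rot":[0,0,0]},{"offset":[0,0,0.12],"rot":[0,0,0]},{"offset":[0,0,0],"rot":[0,0,0]}]'; python3 -m pendant '[{"offset":[0,0,0.08],"rot":[0,0,0]},{"offset":[0,0,0.04],"rot":[0,0,0]},{"offset":[0,0,0],"rot":[0,0,0]},{"offset":[0,0,0],"rot":[0,0,0]}]'
```

```text
t: 10.35
ee_pos: [0.6253, 0.0583, 0.0339]
ee_rot: [-3.14, 0.0, 1.498]
ft_force: [-0.5, 0.4, -1.3]
finger_gap: 0.207
gripper_force: 58.8
t: 10.85
ee_pos: [0.626, 0.0582, 0.0289]
ee_rot: [3.141, -0.0, 1.497]
ft_force: [0.3, 0.5, -2.5]
finger_gap: 0.206
gripper_force: 58.8
```

```bash
python3 -m pendant '[{"offset":[0.05,0,0],"rot":[0,0,0]},{"offset":[0.1,0,0],"rot":[0,0,0]},{"offset":[0.15,0,0],"rot":[0,0,0]},{"offset":[0.2,0,0],"rot":[0,0,0]},{"offset":[0.25,0,0],"rot":[0,0,0]},{"offset":[0.25,0,0],"rot":[0,0,0]},{"offset":[0.25,0,0],"rot":[0,0,0]},{"offset":[0.25,0,0],"rot":[0,0,0]}]'
python3 -m pendant '[{"offset":[0.2,0,0],"rot":[0,0,0]},{"offset":[0.15,0,0],"rot":[0,0,0]},{"offset":[0.1,0,0],"rot":[0,0,0]},{"offset":[0.05,0,0],"rot":[0,0,0]},{"offset":[0,0,0],"rot":[0,0,0]},{"offset":[0,0,0],"rot":[0,0,0]}]'
python3 - <<'E'
from h import *
t=bot.get_image('side');u=bot.get_image('top')
b=t['pixels'][220:310,270:390];c=u['pixels'][140:260,325:465]
cv2.imwrite('pics/s6.png',np.hstack([cv2.resize(b,(480,360),interpolation=cv2.INTER_CUBIC),cv2.resize(c,(320,360),interpolation=cv2.INTER_CUBIC)])[:,:,::-1])
s=bot.state();e=s['ee_pos'];print(e,s['ft_force'],s['ft_torque'])
d=e[:2]-np.array([.6173,-.0213]);print('d finger',d@[-.0715,-.9974]+.222,'lat',d@[.9974,-.0715])
E
```

```text
t: 11.85
ee_pos: [0.6314, 0.134, 0.0287]
ee_rot: [-3.142, 0.0, 1.498]
ft_force: [-0.8, -1.5, -2.1]
finger_gap: 0.2
gripper_force: 58.8
t: 12.6
ee_pos: [0.6333, 0.1578, 0.0288]
ee_rot: [3.142, -0.0, 1.497]
ft_force: [0.4, 0.2, -0.4]
finger_gap: 0.201
gripper_force: 58.8
[0.63323056 0.1577429  0.02877554] [-0.26750007  0.31416645 -2.01276001] [ 0.03560751 -0.02454018  0.00152784]
d finger 0.042283576366448 lat 0.0030875773931616133
```

View pics/s6.png

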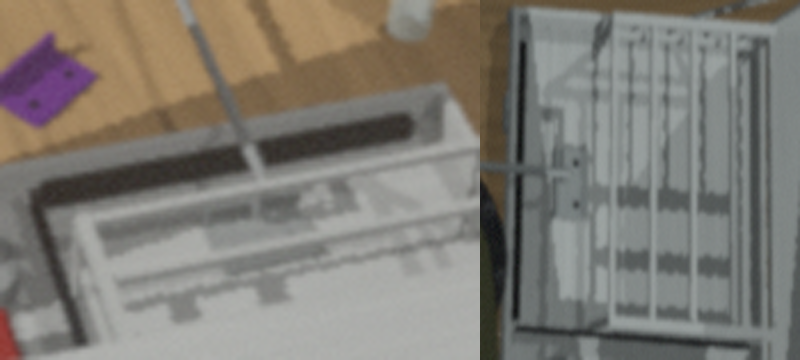

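The bracket is hooked and following: the plate is at about (570,182) in the right crop, nearly square, with the rod across the flange 6 mm from its middle. Continuing slowly to contact.

```bash
python3 -m pendant '[{"offset":[0.06,0,0],"rot":[0,0,0]},{"offset":[0.12,0,0],"rot":[0,0,0]},{"offset":[0.12,0,0],"rot":[0,0,0]},{"offset":[0.1,0,0],"rot":[0,0,0]},{"offset":[0.08,0,0],"rot":[0,0,0]},{"offset":[0.04,0,0],"rot":[0,0,0]},{"offset":[0,0,0],"rot":[0,0,0]}]'
python3 - <<'E'
from h import *
s=bot.state();e=s['ee_pos'];print(e,s['ft_force'],s['ft_torque'])
d=e[:2]-np.array([.6173,-.0213]);print('d finger',d@[-.0715,-.9974]+.222,'lat',d@[.9974,-.0715])
E
```

```text
t: 13.58
ee_pos: [0.6351, 0.1842, 0.0288]
ee_rot: [3.142, -0.0, 1.498]
ft_force: [0.4, 0.2, -2.0]
finger_gap: 0.202
gripper_force: 58.8
[0.63513474 0.18419188 0.02879417] [ 0.40716561  0.20262386 -1.9512995 ] [ 0.0869647  -0.00647753 -0.01645029]
d finger 0.015767219379528213 lat 0.003095696251885259
```

```bash
python3 -m pendant '[{"offset":[0.02,0,0],"rot":[0,0,0]},{"offset":[0.02,0,0],"rot":[0,0,0]},{"offset":[0,0,0],"rot":[0,0,0]}]'
```

```text
t: 13.95
ee_pos: [0.6352, 0.1859, 0.0287]
ee_rot: [-3.141, 0.0, 1.498]
ft_force: [-0.4, -1.5, -1.3]
finger_gap: 0.202
gripper_force: 58.8
```

```bash
for i in 1 2; do python3 -m pendant '[{"offset":[0.02,0,0],"rot":[0,0,0]},{"offset":[0,0,0],"rot":[0,0,0]}]' | sed -n '1,2p;4p'; done
```

```text
t: 14.2
ee_pos: [0.6353, 0.1869, 0.0288]
ft_force: [-0.5, -0.2, -1.2]
t: 14.45
ee_pos: [0.6354, 0.188, 0.0288]
ft_force: [0.3, 0.3, -2.0]
```

```bash
for i in 1 2; do python3 -m pendant '[{"offset":[0.02,0,0],"rot":[0,0,0]},{"offset":[0,0,0],"rot":[0,0,0]}]' | sed -n '1,2p;4p'; done
```

```text
t: 14.7
ee_pos: [0.6355, 0.189, 0.0288]
ft_force: [-0.3, -0.3, -0.8]
t: 14.95
ee_pos: [0.6355, 0.19, 0.0288]
ft_force: [0.0, 0.2, -2.3]
```

```bash
for i in 1 2; do python3 -m pendant '[{"offset":[0.02,0,0],"rot":[0,0,0]},{"offset":[0,0,0],"rot":[0,0,0]}]' | sed -n '1,2p;4p'; done
```

```text
t: 15.2
ee_pos: [0.6356, 0.191, 0.0288]
ft_force: [-0.7, -0.9, -1.8]
t: 15.45
ee_pos: [0.6357, 0.1919, 0.0288]
ft_force: [0.1, 0.7, -2.0]
```

```bash
python3 -m pendant '[{"offset":[0.02,0,0],"rot":[0,0,0]},{"offset":[0,0,0],"rot":[0,0,0]}]' | sed -n '1,2p;4p'
```

```text
t: 15.7
ee_pos: [0.6358, 0.1923, 0.0287]
ft_force: [-0.0, -2.9, -2.6]
```

Contact felt. Now steps of half a millimetre.

```bash
python3 -m pendant '[{"offset":[0.008,0,0],"rot":[0,0,0]},{"offset":[0,0,0],"rot":[0,0,0]}]' | sed -n '1,2p;4p'
```

```text
t: 15.95
ee_pos: [0.6358, 0.1925, 0.0287]
ft_force: [-0.1, -4.7, -3.1]
```

```bash
python3 -m pendant '[{"offset":[0,0,0],"rot":[0,0,0]}]' | sed -n '1,2p;4p'
```

```text
t: 16.08
ee_pos: [0.6357, 0.1925, 0.0287]
ft_force: [0.4, -4.2, -2.7]
```

```bash
python3 -m pendant '[{"offset":[0.01,0,0],"rot":[0,0,0]},{"offset":[0,0,0],"rot":[0,0,0]}]' | sed -n '1,2p;4p'
```

```text
t: 16.32
ee_pos: [0.6358, 0.1925, 0.0286]
ft_force: [0.3, -5.9, -2.9]
```

```bash
python3 -m pendant '[{"offset":[0,0,0],"rot":[0,0,0]},{"offset":[0,0,0],"rot":[0,0,0]}]' | sed -n '1,2p;4p'
```

```text
t: 16.58
ee_pos: [0.6358, 0.1926, 0.0286]
ft_force: [-0.3, -5.9, -3.6]
```

```bash
python3 -m pendant '[{"offset":[0.004,0,0],"rot":[0,0,0]},{"offset":[0,0,0],"rot":[0,0,0]},{"offset":[0,0,0],"rot":[0,0,0]},{"offset":[0,0,0],"rot":[0,0,0]},{"offset":[0,0,0],"rot":[0,0,0]},{"offset":[0,0,0],"rot":[0,0,0]}]' | sed -n '1,2p;4p'; python3 -m pendant '[{"offset":[0,0,0],"rot":[0,0,0]},{"offset":[0,0,0],"rot":[0,0,0]},{"offset":[0,0,0],"rot":[0,0,0]},{"offset":[0,0,0],"rot":[0,0,0]},{"offset":[0,0,0],"rot":[0,0,0]},{"offset":[0,0,0],"rot":[0,0,0]}]' | sed -n '1,2p;4p'
python3 - <<'E'
from h import *
t=bot.get_image('side');u=bot.get_image('top')
b=t['pixels'][220:310,270:390];c=u['pixels'][160:250,325:405]
cv2.imwrite('pics/s7.png',np.hstack([cv2.resize(b,(400,300),interpolation=cv2.INTER_CUBIC),cv2.resize(c,(400,450),interpolation=cv2.INTER_CUBIC)[60:360]])[:,:,::-1])
print(bot.state()['ft_force'])
E
```

```text
t: 17.32
ee_pos: [0.6358, 0.1926, 0.0286]
ft_force: [-0.2, -6.3, -3.0]
t: 18.08
ee_pos: [0.6358, 0.1925, 0.0286]
ft_force: [-0.4, -5.6, -2.8]
[-0.38632283 -6.12176676 -2.62381963]
```

View pics/s7.png

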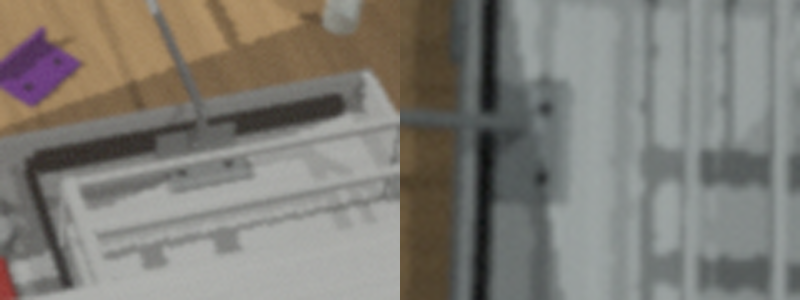

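The flange lies flush along the rail (right crop, x≈497, both ends against the black rail), with about 6 N held for over 1.5 s. Unhooking: back off inward, then straight up.

```bash
python3 -m pendant '[{"offset":[-0.03,0,0],"rot":[0,0,0]},{"offset":[-0.06,0,0],"rot":[0,0,0]},{"offset":[-0.08,0,0],"rot":[0,0,0]},{"offset":[0,0,0],"rot":[0,0,0]},{"offset":[0,0,-0.2],"rot":[0,0,0]},{"offset":[0,0,-0.4],"rot":[0,0,0]},{"offset":[0,0,0],"rot":[0,0,0]}]'
python3 -m pendant '[{"offset":[0,0,-0.7],"rot":[0,0,0]},{"offset":[0,0,-0.9],"rot":[0,0,0]},{"offset":[0,0,-0.54],"rot":[0,0,0]},{"offset":[0,0,0],"rot":[0,0,0]}]'
```

```text
t: 19.05
ee_pos: [0.6366, 0.186, 0.0609]
ee_rot: [3.138, -0.002, 1.498]
ft_force: [0.7, -0.2, -0.7]
finger_gap: 0.203
gripper_force: 58.9
t: 19.55
ee_pos: [0.6364, 0.1859, 0.1678]
ee_rot: [3.138, -0.002, 1.498]
ft_force: [0.4, -0.2, -2.0]
finger_gap: 0.205
gripper_force: 59.0
```

```bash
python3 -m pendant '[{"offset":[0,0,0],"rot":[0,0,-0.96]},{"offset":[0,0,0],"rot":[0,0,-0.96]},{"offset":[0,0,0],"rot":[0,0,-0.96]},{"offset":[0,0,0],"rot":[0,0,-0.96]},{"offset":[0,0,0],"rot":[0,0,-0.96]},{"offset":[0,0,0],"rot":[0,0,-0.96]},{"offset":[0,0,0],"rot":[0,0,-0.96]},{"offset":[0,0,0],"rot":[0,0,-0.96]}]' | head -3
python3 -m pendant '[{"offset":[0,0,0],"rot":[0,0,-0.96]},{"offset":[0,0,0],"rot":[0,0,-0.96]},{"offset":[0,0,0],"rot":[0,0,-0.96]},{"offset":[0,0,0],"rot":[0,0,-0.96]},{"offset":[0,0,0],"rot":[0,0,-0.96]},{"offset":[0,0,0],"rot":[0,0,-0.95]},{"offset":[0,0,0],"rot":[0,0,0]}]' | head -3
python3 -m pendant '[{"offset":[0.7,0.67,0],"rot":[0,0,0]},{"offset":[0.7,0.67,0],"rot":[0,0,0]},{"offset":[0.7,0.67,0],"rot":[0,0,0]},{"offset":[0.7,0.67,0],"rot":[0,0,0]},{"offset":[0.7,0.67,0],"rot":[0,0,0]},{"offset":[0,0,0],"rot":[0,0,0]},{"offset":[0,0,0],"rot":[0,0,0]}]'
```

```text
t: 20.55
ee_pos: [0.6342, 0.1854, 0.1635]
ee_rot: [-3.139, -0.002, 2.423]
t: 21.42
ee_pos: [0.6343, 0.1853, 0.1638]
ee_rot: [-3.141, -0.003, 3.109]
t: 22.3
ee_pos: [0.4658, 0.358, 0.1652]
ee_rot: [-3.14, -0.0, 3.108]
ft_force: [-0.2, -0.0, -1.8]
finger_gap: 0.202
gripper_force: 59.0
```

Lowering from z 0.165 to about 0.016, then feeling for the bench.

```bash
python3 -m pendant '[{"offset":[0,0,0.6],"rot":[0,0,0]},{"offset":[0,0,0.9],"rot":[0,0,0]},{"offset":[0,0,0.8],"rot":[0,0,0]},{"offset":[0,0,0.5],"rot":[0,0,0]},{"offset":[0,0,0.18],"rot":[0,0,0]},{"offset":[0,0,0],"rot":[0,0,0]},{"offset":[0,0,0],"rot":[0,0,0]}]'
```

```text
t: 23.18
ee_pos: [0.4666, 0.3588, 0.0179]
ee_rot: [3.14, 0.001, 3.108]
ft_force: [-0.4, 0.4, -1.3]
finger_gap: 0.203
gripper_force: 58.9
```

```bash
python3 -m pendant '[{"offset":[0,0,0.02],"rot":[0,0,0]},{"offset":[0,0,0],"rot":[0,0,0]}]' | sed -n '1,2p;4p'; python3 -m pendant '[{"offset":[0,0,0.02],"rot":[0,0,0]},{"offset":[0,0,0],"rot":[0,0,0]}]' | sed -n '1,2p;4p'
```

```text
t: 23.42
ee_pos: [0.466, 0.3587, 0.0164]
ft_force: [-0.2, -0.9, -1.9]
t: 23.68
ee_pos: [0.4657, 0.3585, 0.0148]
ft_force: [-0.3, -0.3, -2.4]
```

```bash
python3 -m pendant '[{"offset":[0,0,0.02],"rot":[0,0,0]},{"offset":[0,0,0],"rot":[0,0,0]},{"offset":[0,0,0],"rot":[0,0,0]}]' | sed -n '1,2p;4p'
```

```text
t: 24.05
ee_pos: [0.4657, 0.3586, 0.0139]
ft_force: [-1.1, -1.0, 0.5]
```

Contact. Opening, then straight up and away.

```bash
python3 -m pendant '[{"offset":[0,0,0.01],"rot":[0,0,0]},{"offset":[0,0,0],"rot":[0,0,0]},{"offset":[0,0,0],"rot":[0,0,0]}]' -0.3
python3 -m pendant '[{"offset":[0,0,0],"rot":[0,0,0]},{"offset":[0,0,0],"rot":[0,0,0]},{"offset":[0,0,0],"rot":[0,0,0]},{"offset":[0,0,-0.4],"rot":[0,0,0]},{"offset":[0,0,-1],"rot":[0,0,0]},{"offset":[0,0,-1],"rot":[0,0,0]},{"offset":[0,0,-1],"rot":[0,0,0]},{"offset":[0,0,-1],"rot":[0,0,0]}]' 1
python3 -m pendant '[{"offset":[0.8,0.7,0],"rot":[0,0,0]},{"offset":[0.8,0.7,0],"rot":[0,0,0]},{"offset":[0.8,0.7,0],"rot":[0,0,0]},{"offset":[0,0,0],"rot":[0,0,0]},{"offset":[0,0,0],"rot":[0,0,0]}]' | head -3
python3 - <<'E'
from h import *
t=bot.get_image('top');w=bot.get_image('wrist')
p=t['pixels']
A=cv2.resize(p[100:340,160:480],(800,600),interpolation=cv2.INTER_CUBIC)
cv2.imwrite('pics/end.png',A[:,:,::-1])
E
```

```text
t: 24.42
ee_pos: [0.4658, 0.3586, 0.0132]
ee_rot: [-3.142, 0.0, 3.109]
ft_force: [1.2, 0.1, -0.1]
finger_gap: 0.35
gripper_force: 0.0
t: 25.42
ee_pos: [0.4655, 0.3584, 0.2351]
ee_rot: [3.141, 0.0, 3.109]
ft_force: [1.4, 0.3, 0.1]
finger_gap: 1.0
gripper_force: 0.0
t: 26.05
ee_pos: [0.3496, 0.4669, 0.2332]
ee_rot: [-3.141, 0.0, 3.109]
```

View pics/end.png

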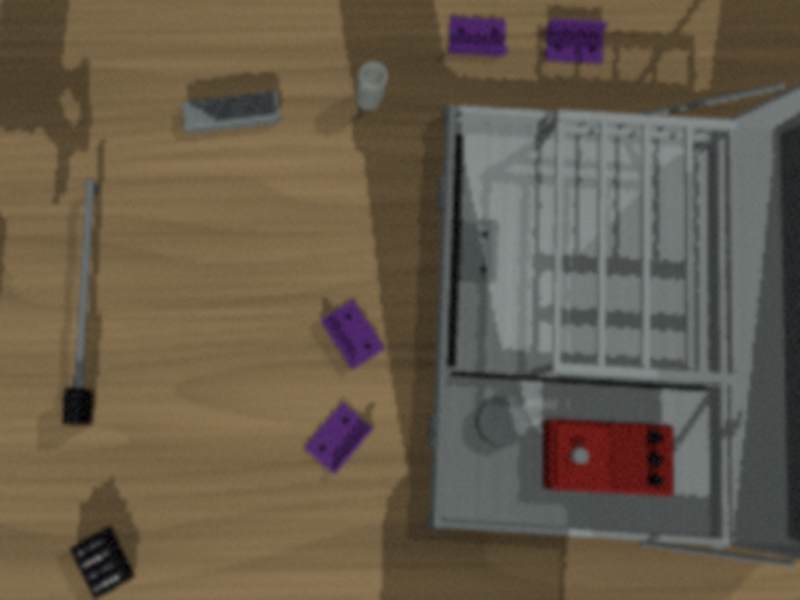

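The bracket sits flush against the rail at (478,250). The rod stands on the bench at (80,290), and everything else is where it was. Handing in.

```bash
python3 -c "
from workcell import bot
print(bot.sign_off())"
```

```text
the job is handed in; nothing more can be done
None
```

The bracket is home, flush against the rail after a steady pull of about 6 N for over 1.5 s; the rod stands back in its old place on the bench, nothing else moved in the final picture, and the job was handed in at about 26 s.

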